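# Put the plane away and lock the box

### The arm

A 6-joint arm with a two-finger parallel gripper is mounted at the origin on a cart in front of the work surface, level with it; the furniture and walls round the work are solid. World frame = base frame: x ahead of the robot, y to its left, z up, the work surface at z = 0. Lengths are in m, angles in rad, forces in N, time in s.
With the tool pointing down it reaches from about 0.325 to 0.85 m from the base axis. Payload 4.4 kg.
Tool frame: the origin (TCP) lies between the finger pads; the fingertips stand 11 mm ahead of it and the grasp point (between the pads) lies 8 mm behind it; z points along the fingers, y is the line along which they close (so a half turn about z gives the same grasp; the last joint's range is limited). The gripper opens to 94 mm and grips with 3 to 60 N. Pads are 16 mm wide; open, the fingers measure 119 mm over their backs; the gripper's body (75 mm by 177 mm) begins 78 mm behind the grasp point.
Start: joints at [-1.258, 0.207, 1.542, -0, 1.393, -0.15], TCP at [0.257, -0.515, 0.216] pointing down, gripper open.
Joint ranges: [-2.73, 2.73], [-0.86, 2.22], [0.23, 2.46], [-1.11, 4.25], [0.08, 2.63], [-2.82, 2.82]. Speed limits (rad/s): [2.79, 2.79, 3.14, 3.14, 3.14, 3.14].

### API

Orientations are given as a unit quaternion [x, y, z, w].
In Python, from station import observe, vision, order gives the robot as it stands.
- The arm moves only by the tool drive_tool, never from a script. Its argument "deltas" is a list of rows, each an object of numbers: "tx", "ty", "tz": the shift along the tool's x, y, z in mm; "yaw": the turn about the tool's z in degrees; "jaw": the opening, from -1 (shut) to 1 (fully open). A call has 1 to 12 rows; each row is the pose to reach, as a shift and turn from the pose commanded when the call began, along the tool's axes at that moment; what a row does not reach only later rows make up. A row lasts 1/10 s, in which the tool goes at most 50 mm and 8.59 degrees, less where a joint would pass 70% of its speed; a pose out of reach is approached as far as the arm can. A call with a gripper value outside its range is refused whole. The fingers move at their own pace and stop on an object; the grip force is fixed at half the most. Time passes only in rows, so rows that repeat a pose let the fingers close. It gives the time, the measured TCP pose, the force, the opening and the grip force at its end, in the units of the state.
- observe(): the state, without advancing time (a new reading comes with each control period).
- vision.get_image(name): name is "scene" or "top" or "wrist"; returns the picture (384x512x3 uint8, red, green, blue); there is no depth.
- vision.camera_info(name): a dict with "fx", "fy", "cx", "cy" (pixels), "R" (3x3) and "t" (3): a world point X has camera coordinates R X + t. Camera axes: x right, y down, z forward; pixel columns grow to the right and rows downward; lengths in m; the calibration is good to about 2 mm. A picture is of the moment at which its call begins: read the wrist's pose just before it. camera_info takes no time and is no camera call; for the wrist camera it gives the pose at the moment of the call.
- order.sign_off(): hands the job in; it is judged then, once.
The state is a dict: "time_s": time; "joint_positions": joint angles; "joint_velocities": joint speeds; "joint_efforts": joint torques, N m; "position": TCP position; "orientation": TCP orientation; "ft_force": force on the tool from outside, world axes, zero at the start; "torque": the same for the moment, N m; "grip_width": finger opening in m; "grasp_force": force on a finger pad.
Only numpy, scipy, OpenCV 4.12 (cv2) and the standard library are available. Lean on these libraries where they do the work, as an engineer would, in place of code of your own. Each camera call takes 0.05 s, during which the arm holds its last target. There are 200 camera calls.

### The job

Put the wooden smoothing plane into the open blue lock-up box, then lower the lid fully shut. Then swing the padlock's shackle all the way round over the steel tongue of the lid and press it down into the lock until it clicks and stays down. Leave the cork sanding block where it lies.

Things in the scene. Friction and masses are not known exactly. Their poses are not given: they have to be found in the camera images.
- plane_center (a point): Wooden smoothing plane, loose, on its sole left or right of the box, 50 (x) x 165 (y) x 78 mm high, 0.5 kg. Point in mid-body, 22 mm above the sole; z up. Its straight sides, 50 mm apart, rise 30 mm over the whole length; above them stand only blade and wedge (y -57 to +13 mm, 32 mm wide, to 78 mm high) and a knob (y +41 to +68 mm, 28 mm wide, to 64 mm).
- cork_center (a point): Cork sanding block, loose, 63 x 110 x 34 mm, on the other side of the box from the plane: a bystander to be left alone. Point at its centre.
- lockbox: Blue steel lock-up box fixed to the bench, 200 (x) x 190 (y) x 88 mm high, walls and floor 4 mm. Origin at the centre of its underside; z up. Lid hinged along the top of its x = +100 mm wall, which faces roughly right. A brass padlock, 32 x 72 x 56 mm, is fixed upright in a cradle outside the middle of the opposite (front) wall (centre x = -119 mm, y = 0), its top 84 mm above the bench.
- lid (a joint): Lid angle, rad: 0 shut, 1.57 upright (it starts near that). A flat 5 mm plate, 204 x 196 mm; a steel tongue, 16 mm wide and 6 mm thick, stands 30 mm out of its front edge and lies over the padlock, between the shackle's legs, when shut. The stiff hinge (0.4 N m) holds it wherever it is left; push it down on its outer face. The plane fits under it standing on its sole.
- lid_hinge (a point): Middle of the lid's hinge line, half-way through the plate; the hinge axis is the box's y axis.
- lid_front (a point): Middle of the lid's front (free) edge, at the root of the tongue, half-way through the plate, 200 mm from the hinge. With the lid upright the tip of the tongue reaches 320 mm above the bench: carry things over or round it.
- shackle_turn (a joint): Swing of the shackle about its long leg (at the padlock's -y end), rad: 0, at a stop, is home: the bow points along the box's +y, over the tongue, short leg above its hole. It grows as the bow swings out to the front; at 1.57 the bow points along the box's -x. Light friction (0.03 N m) keeps it where it is left. It can be pressed down only when home within about 0.14 rad.
- shackle_press (a joint): How far the shackle is pressed down into the padlock, m: 0 raised (the start), 0.024 at the bottom stop. A spring pushes it up with 4 to 8 N; about 13 N in all takes it past the hidden pawl, which catches at about 0.020 and then holds it down for good.
- shackle_pivot (a point): Point on the axis of the shackle's long leg, about which it swings, 27 mm below the top of the bow. The shackle is a 10 mm round steel bar: two upright legs 44 mm apart (centre to centre) joined by a half-round bow.
- shackle_top (a point): Top of the middle of the shackle's bow, 22 mm horizontally from the long leg's axis; raised, it is 139 mm above the bench. This is where to press.

How it is judged:
On the way, in this order (a step that is already met when the one before it is completed fails the run):
1. the plane lies in the box, let go (x of plane_center in the frame of lockbox between -0.1 and 0.1 m and y of plane_center in the frame of lockbox between -0.095 and 0.095 m and height (world z) of plane_center below 0.05 m and contact force between the fingers and block_plane below 0.2 N), for 0.2 s.
2. the lid is shut (value of joint lid below 0.05 rad), for 0.1 s.
3. the shackle is swung home over the tongue of the shut lid (value of joint shackle_turn below 0.15 rad and value of joint lid below 0.05 rad), for 0.1 s.
4. the shackle is pressed down past the pawl (value of joint shackle_press above 0.0185 m), for 0.1 s.
At the end, for the whole second after the job is handed in: The plane lies at rest inside the box, the lid is shut (under 0.06 rad), the shackle is swung home over the tongue (under 0.2 rad) and stays down by itself, caught by the pawl (pressed more than 18.5 mm), and the cork block is within 40 mm of where it lay (x of plane_center in the frame of lockbox between -0.1 and 0.1 m and y of plane_center in the frame of lockbox between -0.095 and 0.095 m and height (world z) of plane_center below 0.05 m and linear speed of block_plane below 0.03 m/s and value of joint lid below 0.06 rad and value of joint shackle_turn below 0.2 rad and value of joint shackle_press above 0.0185 m); the robot touches nothing.
It fails at once if the cork block is moved more than 40 mm (distance of cork_center from where it was at the start of the episode above 0.04 m).
It also fails if it takes over 72 s, if anything falls off the work surface, if the arm or the gripper's body presses on something with over 40 N, if the wrist force passes 120 N, or if a joint passes its speed limit or range.

## Working session

There is one attempt and no reset: what is moved stays moved. The work goes in short steps, Python scripts to look and compute and a tool call to move; the robot and the scene stay as the last step left them, time stands still between calls to the robot, and variables do not carry over. Pictures are saved under pics/ and viewed, at most 10 in all, crops included, and the job is handed in when it is done.

Besides the shell and the picture viewer there is one more tool, called after "Call:" by a JSON object that holds its "method" and its "body". drive_tool: Moves the arm, as the interface text tells. Its arguments: {"type":"object","properties":{"deltas":{"type":"array"}},"required":["deltas"]}

```bash
mkdir -p pics; cat > h.py <<'E'
from station import observe, vision, order
import numpy as np, cv2
def ray(name,u,v,z,ci=None):
    c=ci or vision.camera_info(name); R=np.array(c["R"]);t=np.array(c["t"])
    o=-R.T@t; d=R.T@np.array([(u-c["cx"])/c["fx"],(v-c["cy"])/c["fy"],1])
    return o+d*(z-o[2])/d[2]
def proj(name,X):
    c=vision.camera_info(name); p=np.array(c["R"])@np.array(X)+np.array(c["t"])
    return c["fx"]*p[0]/p[2]+c["cx"],c["fy"]*p[1]/p[2]+c["cy"]
def tri(pts):
    A=np.zeros((3,3));b=np.zeros(3)
    for n,u,v in pts:
        c=vision.camera_info(n);R=np.array(c["R"]);o=-R.T@np.array(c["t"])
        d=R.T@np.array([(u-c["cx"])/c["fx"],(v-c["cy"])/c["fy"],1]);d/=np.linalg.norm(d)
        M=np.eye(3)-np.outer(d,d);A+=M;b+=M@o
    return np.linalg.solve(A,b)
def snap(n,f,scale=1):
    im=vision.get_image(n); cv2.imwrite(f"pics/{f}.raw.png",im[:,:,::-1])
    cv2.imwrite(f"pics/{f}.png",cv2.resize(im[:,:,::-1],None,fx=scale,fy=scale,interpolation=cv2.INTER_CUBIC)); return im
E
python3 - <<'E'
from h import *
snap("top","top0",1.5625);snap("scene","scene0",1.5625)
for n in("top","scene"):
    c=vision.camera_info(n);print(n,c["fx"],-np.array(c["R"]).T@c["t"])
print(observe())
E
```

```text
top 409.68510119466936 [ 0.23629373 -0.00557925  1.51502727]
scene 477.3886178645299 [-0.43200734  0.36657912  1.35927574]
{'time_s': 0.1, 'joint_positions': array([-1.25850632e+00,  2.07320030e-01,  1.54279703e+00, -1.47840400e-05,
        1.39352800e+00, -1.50505005e-01]), 'joint_velocities': array([ 0.00124938, -0.00097462, -0.00318613,  0.00014485, -0.00040391,
       -0.00047955]), 'joint_efforts': array([ 2.29285324e-04, -3.71866071e+01, -2.82294881e+01,  7.01004476e-02,
        3.11807916e-02, -6.29104602e-05]), 'position': array([ 0.25647088, -0.51383774,  0.21542197]), 'orientation': array([ 9.73346031e-01,  2.29339160e-01, -9.01729833e-05, -1.02226328e-03]), 'ft_force': array([ 0.28871271, -0.38085222,  0.27026418]), 'torque': array([ 0.04786985,  0.00989592, -0.03188168]), 'grasp_force': 0.0, 'grip_width': 0.0938768521287925}
```

View pics/top0.png

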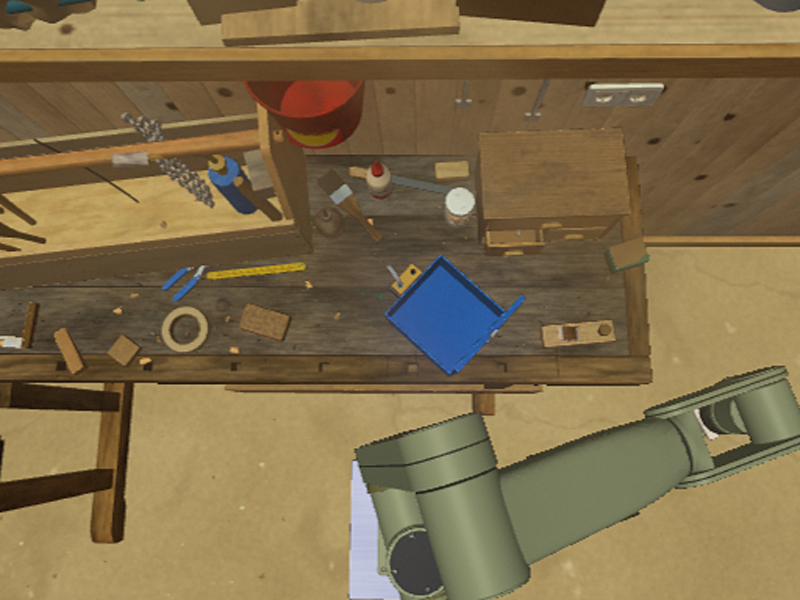

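View pics/scene0.png

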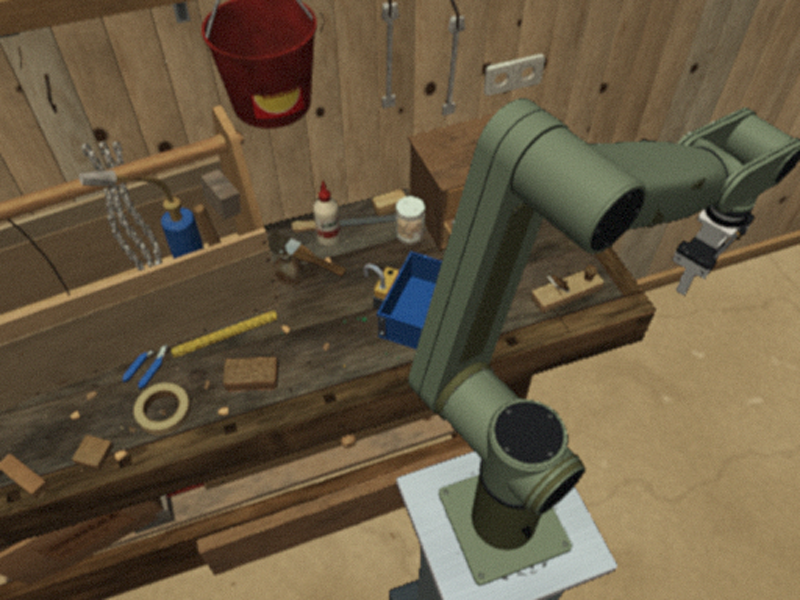

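The top view shows the plane at about (578,333), the cork at (265,320), the box centred near (447,315), the padlock at (405,280) and the shackle bow pointing up-left near (393,275). The lid stands upright on the right wall. Next I'll zoom in and measure.

```bash
python3 - <<'E'
from h import *
im=cv2.imread("pics/top0.raw.png")
cv2.imwrite("pics/c0.png",cv2.resize(im[150:245,235:405],None,fx=4.7,fy=4.7,interpolation=cv2.INTER_CUBIC))
h=cv2.cvtColor(im,cv2.COLOR_BGR2HSV)
m=cv2.inRange(h,(105,150,60),(125,255,255));m[:150]=0;m[:, :230]=0
c=max(cv2.findContours(m,0,1)[0],key=cv2.contourArea)
print(cv2.approxPolyDP(c,3,True)[:,0].tolist())
m=cv2.inRange(h,(5,70,130),(25,255,255));m[:200]=0;m[225:]=0;m[:,:340]=0;m[:,400:]=0
c=max(cv2.findContours(m,0,1)[0],key=cv2.contourArea);r=cv2.minAreaRect(c);print(r)
for p in cv2.boxPoints(r):print(p,ray("top",*p,0.03))
print(ray("top",*r[0],0.03))
E
```

```text
[[282, 163], [275, 170], [282, 164], [322, 199], [318, 202], [280, 170], [248, 203], [288, 238], [335, 191], [322, 199]]
((369.77044677734375, 212.97537231445312), (13.489826202392578, 45.9016227722168), 84.80557250976562)
[346.30322 208.33603] [ 0.45784551 -0.28144291  0.03      ]
[392.01636 204.1803 ] [ 0.47333348 -0.44774775  0.03      ]
[393.23767 217.61472] [ 0.42412948 -0.44935831  0.03      ]
[347.52454 221.77045] [ 0.40871196 -0.28411375  0.03      ]
[ 0.44092881 -0.36569294  0.03      ]
```

View pics/c0.png

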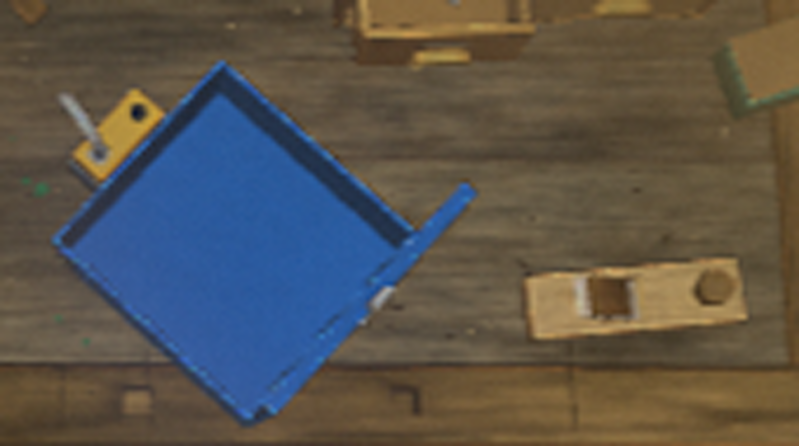

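The crop shows the front rim corners at (222,65) and (60,240), the rear ones at (248,420) and about (415,235), and the plane with its knob to the right. The measured plane size, 168x50 mm, matches the given one.

```bash
cat >> h.py <<'E'
def pose():
    s=observe();x,y,z,w=s["orientation"]
    return s["position"],np.degrees(np.arctan2(2*(x*y+z*w),1-2*(y*y+z*z))),s
def go(X,psi=None):
    p,a,s=pose();d=np.array(X)-p;c,q=np.cos(np.radians(a)),np.sin(np.radians(a))
    dy=0 if psi is None else -((psi-a+90)%180-90)
    print("tx %.1f ty %.1f tz %.1f yaw %.1f"%(*(1000*np.array([d[0]*c+d[1]*q,d[0]*q-d[1]*c,-d[2]])),dy), "at",p.round(4),round(a,1),"t",s["time_s"])
E
python3 - <<'E'
from h import *
P=[ray("top",235+u/4.7-.4,150+v/4.7-.4,0.088)[:2] for u,v in((222,65),(60,240),(248,420),(415,235))]
A,B,C,D=P
for p in P:print(p)
for a,b in((A,B),(B,C),(C,D),(D,A)):print(np.linalg.norm(a-b),np.degrees(np.arctan2(*(b-a)[::-1])))
print("ctr",np.mean(P,0))
print(ray("top",235+138/4.7,150+113/4.7,.084),ray("top",235+99/4.7,150+152/4.7,.084),ray("top",235+64/4.7,150+97/4.7,.135))
print(ray("top",235+380/4.7,150+297/4.7,.31))
go([.441,-.366,.25],-84.7)
E
```

```text
[ 0.61180214 -0.04591994]
[0.47616362 0.07649495]
[ 0.34181296 -0.06367434]
[ 0.48016501 -0.18971369]
0.18271074228490886 137.93348628980564
0.19415851835456677 -133.7857610031347
0.187155575045813 -42.333664182768736
0.19494865541806278 47.52720759328654
ctr [ 0.47748593 -0.05570325]
[0.5736632 0.0167762 0.084    ] [0.54323941 0.04634113 0.084     ] [0.57380041 0.07061503 0.135     ]
[ 0.40146982 -0.13931487  0.31      ]
tx 231.1 ty -49.9 tz -34.6 yaw -68.8 at [ 0.2565 -0.5138  0.2154] 26.5 t 0.1
```

Call:
{"method": "drive_tool", "body": {"deltas": [{"tx": 50,"ty": -10,"tz": -35,"yaw": -8.5,"jaw": 1},{"tx": 90,"ty": -20,"tz": -35,"yaw": -17,"jaw": 1},{"tx": 130,"ty": -30,"tz": -35,"yaw": -25.5,"jaw": 1},{"tx": 170,"ty": -40,"tz": -35,"yaw": -34,"jaw": 1},{"tx": 210,"ty": -45,"tz": -35,"yaw": -42.5,"jaw": 1},{"tx": 231,"ty": -50,"tz": -35,"yaw": -51,"jaw": 1},{"tx": 231,"ty": -50,"tz": -35,"yaw": -59.5,"jaw": 1},{"tx": 231,"ty": -50,"tz": -35,"yaw": -68.8,"jaw": 1},{"tx": 231,"ty": -50,"tz": -35,"yaw": -68.8,"jaw": 1},{"tx": 231,"ty": -50,"tz": -35,"yaw": -68.8,"jaw": 1}]}}

```text
time_s: 1.1
position: [0.4409, -0.3664, 0.251]
orientation: [0.675, 0.738, 0.0, -0.0]
ft_force: [0.3, -0.2, -0.5]
grip_width: 0.094
grasp_force: 0.0
```

```bash
python3 - <<'E'
from h import *
snap("wrist","w1",1.5)
go([.441,-.366,.016],-84.7)
print(proj("wrist",[.441,-.366,.03]),proj("wrist",[.441,-.366-.0825,.03]))
E
```

```text
tx 0.6 ty 0.2 tz 235.1 yaw -0.1 at [ 0.4408 -0.3666  0.2511] 95.2 t 1.15
(np.float64(253.16643380459436), np.float64(171.3097140997232)) (np.float64(248.11460252067977), np.float64(226.5537641642257))
```

View pics/w1.png

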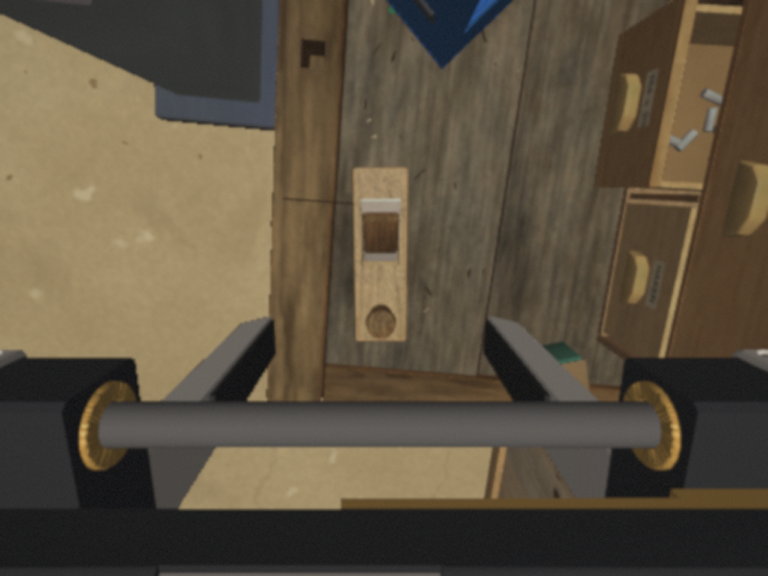

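The plane sits at about (381,254), where predicted, and is aligned between the fingers. I'll descend and grip.

Call:
{"method": "drive_tool", "body": {"deltas": [{"tx": 0,"ty": 0,"tz": 50,"yaw": 0,"jaw": 1},{"tx": 0,"ty": 0,"tz": 100,"yaw": 0,"jaw": 1},{"tx": 0,"ty": 0,"tz": 150,"yaw": 0,"jaw": 1},{"tx": 0,"ty": 0,"tz": 195,"yaw": 0,"jaw": 1},{"tx": 0,"ty": 0,"tz": 220,"yaw": 0,"jaw": 1},{"tx": 0,"ty": 0,"tz": 234,"yaw": 0,"jaw": 1},{"tx": 0,"ty": 0,"tz": 234,"yaw": 0,"jaw": 1},{"tx": 0,"ty": 0,"tz": 234,"yaw": 0,"jaw": -1},{"tx": 0,"ty": 0,"tz": 234,"yaw": 0,"jaw": -1},{"tx": 0,"ty": 0,"tz": 234,"yaw": 0,"jaw": -1},{"tx": 0,"ty": 0,"tz": 234,"yaw": 0,"jaw": -1},{"tx": 0,"ty": 0,"tz": 234,"yaw": 0,"jaw": -1}]}}

```text
time_s: 2.35
position: [0.4415, -0.367, 0.0182]
orientation: [0.674, 0.739, -0.0, 0.001]
ft_force: [0.6, 0.3, -0.0]
grip_width: 0.0575
grasp_force: 0.0
```

Call:
{"method": "drive_tool", "body": {"deltas": [{"tz": 0,"jaw": -1},{"tz": 0,"jaw": -1},{"tz": 0,"jaw": -1},{"tz": 0,"jaw": -1},{"tz": -10,"jaw": -1},{"tz": -50,"jaw": -1},{"tz": -100,"jaw": -1},{"tz": -150,"jaw": -1},{"tz": -200,"jaw": -1},{"tz": -250,"jaw": -1},{"tz": -300,"jaw": -1},{"tz": -350,"jaw": -1}]}}

```text
invalid input at $.deltas[0]: expected keys tx, ty, tz, yaw, jaw
```

```bash
python3 - <<'E'
from h import *
print(pose()[2]["grip_width"],pose()[2]["grasp_force"])
go([.481,-.052,.37],-84.7)
E
```

```text
0.05751005879256591 0.0
tx 310.0 ty 68.5 tz -351.8 yaw 0.0 at [ 0.4415 -0.367   0.0182] 95.3 t 2.35
```

Call:
{"method": "drive_tool", "body": {"deltas": [{"tx": 0,"ty": 0,"yaw": 0,"tz": 0,"jaw": -1},{"tx": 0,"ty": 0,"yaw": 0,"tz": 0,"jaw": -1},{"tx": 0,"ty": 0,"yaw": 0,"tz": 0,"jaw": -1},{"tx": 0,"ty": 0,"yaw": 0,"tz": 0,"jaw": -1},{"tx": 0,"ty": 0,"yaw": 0,"tz": -10,"jaw": -1},{"tx": 0,"ty": 0,"yaw": 0,"tz": -50,"jaw": -1},{"tx": 0,"ty": 0,"yaw": 0,"tz": -100,"jaw": -1},{"tx": 0,"ty": 0,"yaw": 0,"tz": -150,"jaw": -1},{"tx": 0,"ty": 0,"yaw": 0,"tz": -200,"jaw": -1},{"tx": 0,"ty": 0,"yaw": 0,"tz": -250,"jaw": -1},{"tx": 0,"ty": 0,"yaw": 0,"tz": -300,"jaw": -1},{"tx": 0,"ty": 0,"yaw": 0,"tz": -350,"jaw": -1}]}}

```text
time_s: 3.55
position: [0.4401, -0.3657, 0.3683]
orientation: [0.674, 0.739, -0.0, -0.001]
ft_force: [0.7, -1.4, -4.3]
grip_width: 0.0501
grasp_force: 30.0
```

```bash
python3 - <<'E'
from h import *
print(pose()[2]["grip_width"],pose()[2]["grasp_force"],pose()[2]["ft_force"])
go([.481,-.052,.37],-84.7)
E
```

```text
0.05009978844526873 29.99954290688038 [ 0.72846798 -1.3882279  -4.25682448]
tx 308.6 ty 69.8 tz -1.7 yaw 0.0 at [ 0.4401 -0.3657  0.3683] 95.3 t 3.55
```

Call:
{"method": "drive_tool", "body": {"deltas": [{"tx": 20,"ty": 5,"tz": 0,"yaw": 0,"jaw": -1},{"tx": 55,"ty": 15,"tz": 0,"yaw": 0,"jaw": -1},{"tx": 95,"ty": 25,"tz": 0,"yaw": 0,"jaw": -1},{"tx": 135,"ty": 35,"tz": 0,"yaw": 0,"jaw": -1},{"tx": 175,"ty": 45,"tz": 0,"yaw": 0,"jaw": -1},{"tx": 215,"ty": 55,"tz": 0,"yaw": 0,"jaw": -1},{"tx": 255,"ty": 63,"tz": 0,"yaw": 0,"jaw": -1},{"tx": 290,"ty": 68,"tz": 0,"yaw": 0,"jaw": -1},{"tx": 309,"ty": 70,"tz": 0,"yaw": 0,"jaw": -1},{"tx": 309,"ty": 70,"tz": 0,"yaw": 0,"jaw": -1},{"tx": 309,"ty": 70,"tz": 0,"yaw": 0,"jaw": -1}]}}

```text
time_s: 4.65
position: [0.4811, -0.0519, 0.3656]
orientation: [0.673, 0.74, -0.001, -0.001]
ft_force: [-0.3, 0.0, -4.4]
grip_width: 0.0501
grasp_force: 30.0
```

```bash
python3 - <<'E'
from h import *
go([.481,-.052,.026],-84.7)
snap("top","t2");snap("wrist","w2");a=cv2.imread("pics/t2.raw.png")[100:290,200:400];b=cv2.imread("pics/w2.raw.png")
cv2.imwrite("pics/tw2.png",np.hstack([cv2.resize(a,(400,380)),cv2.resize(b,(400,300),interpolation=3)[:, :].copy() if 0 else cv2.copyMakeBorder(cv2.resize(b,(400,300)),0,80,0,0,0)]))
E
```

```text
tx -0.1 ty -0.1 tz 339.6 yaw 0.1 at [ 0.4811 -0.0519  0.3656] 95.4 t 4.65
```

View pics/tw2.png

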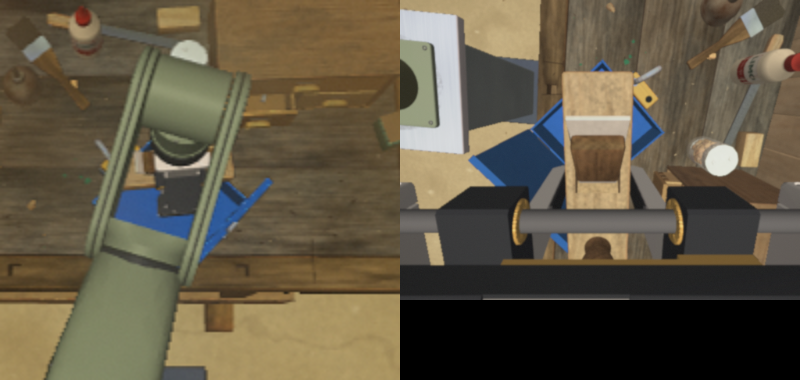

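The top half shows the plane held over the box with the arm above the lid's near end. The wrist half shows the open box under the plane. I'll check the forearm's height against the lid in the scene view.

```bash
python3 - <<'E'
from h import *
snap("scene","s2",1.5625)
print(proj("scene",[.338,-.067,.29]),proj("scene",[.481,-.052,.3656]),proj("scene",[.481,-.052,.70]),proj("scene",[.4,-.14,.32]))
E
```

```text
(np.float64(304.33781756652866), np.float64(179.85537130531299)) (np.float64(282.15954775773696), np.float64(129.37128044127002)) (np.float64(288.6043253322077), np.float64(28.81497186045229)) (np.float64(319.4371253972204), np.float64(151.54720060408073))
```

View pics/s2.png

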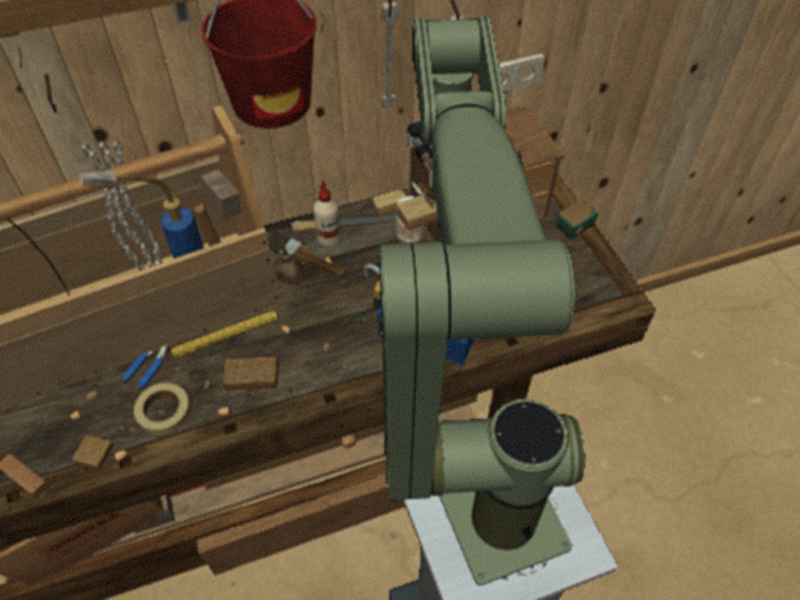

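The wrist joint sits about 0.33 m above the TCP and the forearm slopes up from it, so it clears the lid. I'll lower the plane.

Call:
{"method": "drive_tool", "body": {"deltas": [{"tx": 0,"ty": 0,"tz": 35,"yaw": 0,"jaw": -1},{"tx": 0,"ty": 0,"tz": 75,"yaw": 0,"jaw": -1},{"tx": 0,"ty": 0,"tz": 115,"yaw": 0,"jaw": -1},{"tx": 0,"ty": 0,"tz": 155,"yaw": 0,"jaw": -1},{"tx": 0,"ty": 0,"tz": 195,"yaw": 0,"jaw": -1},{"tx": 0,"ty": 0,"tz": 230,"yaw": 0,"jaw": -1},{"tx": 0,"ty": 0,"tz": 240,"yaw": 0,"jaw": -1},{"tx": 0,"ty": 0,"tz": 240,"yaw": 0,"jaw": -1}]}}

```text
time_s: 5.6
position: [0.4807, -0.0528, 0.1259]
orientation: [0.674, 0.739, -0.001, -0.002]
ft_force: [0.6, -1.0, -3.6]
grip_width: 0.0499
grasp_force: 30.0
```

```bash
python3 - <<'E'
from h import *
go([.481,-.052,.025],-84.7)
E
```

```text
tx 0.8 ty 0.4 tz 100.9 yaw -0.1 at [ 0.4807 -0.0528  0.1259] 95.2 t 5.6
```

Call:
{"method": "drive_tool", "body": {"deltas": [{"tx": 0,"ty": 0,"tz": 35,"yaw": 0,"jaw": -1},{"tx": 0,"ty": 0,"tz": 65,"yaw": 0,"jaw": -1},{"tx": 0,"ty": 0,"tz": 85,"yaw": 0,"jaw": -1},{"tx": 0,"ty": 0,"tz": 96,"yaw": 0,"jaw": -1},{"tx": 0,"ty": 0,"tz": 101,"yaw": 0,"jaw": -1},{"tx": 0,"ty": 0,"tz": 101,"yaw": 0,"jaw": -1}]}}

```text
time_s: 6.2
position: [0.4835, -0.053, 0.0275]
orientation: [0.674, 0.739, 0.0, 0.001]
ft_force: [-0.8, -0.4, -3.5]
grip_width: 0.0497
grasp_force: 30.0
```

Call:
{"method": "drive_tool", "body": {"deltas": [{"tx": 0,"ty": 0,"tz": 0,"yaw": 0,"jaw": 0.6},{"tx": 0,"ty": 0,"tz": 0,"yaw": 0,"jaw": 0.6},{"tx": 0,"ty": 0,"tz": 0,"yaw": 0,"jaw": 0.6},{"tx": 0,"ty": 0,"tz": 0,"yaw": 0,"jaw": 0.6},{"tx": 0,"ty": 0,"tz": 0,"yaw": 0,"jaw": 0.6},{"tx": 0,"ty": 0,"tz": 0,"yaw": 0,"jaw": 0.6},{"tx": 0,"ty": 0,"tz": 0,"yaw": 0,"jaw": 0.6}]}}

```text
time_s: 6.9
position: [0.4821, -0.0525, 0.0264]
orientation: [0.674, 0.739, -0.0, -0.0]
ft_force: [0.4, 0.0, 0.6]
grip_width: 0.0752
grasp_force: 0.0
```

Call:
{"method": "drive_tool", "body": {"deltas": [{"tx": 0,"ty": 0,"tz": -30,"yaw": 0,"jaw": 0.6},{"tx": 0,"ty": 0,"tz": -70,"yaw": 0,"jaw": 0.6},{"tx": 0,"ty": 0,"tz": -120,"yaw": 0,"jaw": 0.6},{"tx": 0,"ty": 0,"tz": -170,"yaw": 0,"jaw": -1},{"tx": 0,"ty": 0,"tz": -220,"yaw": 0,"jaw": -1},{"tx": 0,"ty": 0,"tz": -270,"yaw": 0,"jaw": -1},{"tx": 0,"ty": 0,"tz": -320,"yaw": 0,"jaw": -1},{"tx": 0,"ty": 0,"tz": -360,"yaw": 0,"jaw": -1},{"tx": 0,"ty": 0,"tz": -375,"yaw": 0,"jaw": -1},{"tx": 0,"ty": 0,"tz": -375,"yaw": 0,"jaw": -1}]}}

```text
time_s: 7.9
position: [0.4831, -0.0528, 0.4035]
orientation: [0.674, 0.739, 0.001, 0.002]
ft_force: [0.7, 0.6, 0.3]
grip_width: 0.0226
grasp_force: 0.0
```

```bash
cat >> h.py <<'E'
O=np.array([.478,-.056]);bx=np.array([np.cos(np.radians(-132.6)),np.sin(np.radians(-132.6))]);by=np.array([-bx[1],bx[0]])
def W(x,y,z): return [*(O+x*bx+y*by),z]
def L(X): d=np.array(X)[:2]-O; return d@bx,d@by
E
python3 - <<'E'
from h import *
snap("wrist","w3",1.5)
go(W(.17,0,.40),47.4);go(W(.15,0,.25),47.4)
E
```

```text
tx -117.0 ty -130.6 tz 0.8 yaw 47.9 at [ 0.4821 -0.0525  0.4008] 95.3 t 7.95
tx -103.6 ty -115.8 tz 150.8 yaw 47.9 at [ 0.4821 -0.0525  0.4008] 95.3 t 7.95
```

View pics/w3.png

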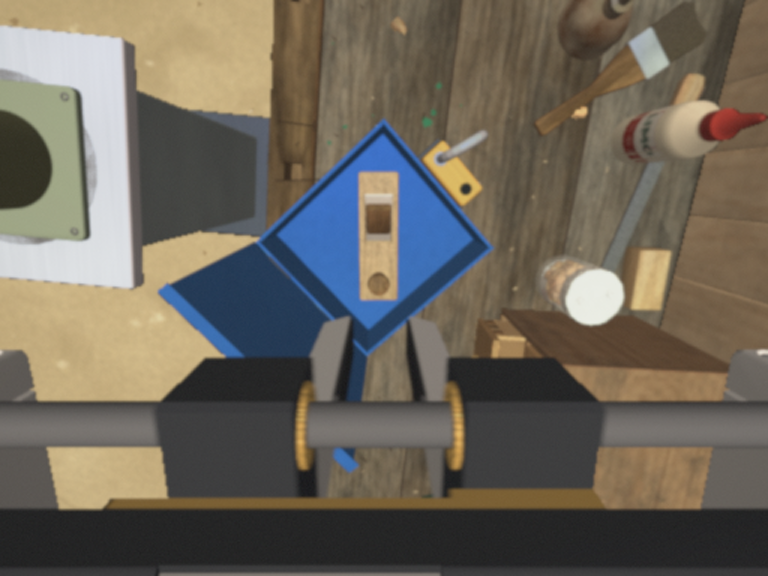

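The wrist view shows the plane lying at (378,235) inside the box, the padlock at (452,172), its hole at (465,189) and the shackle bow tip at (485,133). I'll refine the box pose from this view and move behind the lid.

```bash
python3 - <<'E'
from h import *
for n,p,z in(("B",(383,121),.088),("A",(491,247),.088),("C",(261,241),.088),("leg",(441,158),.11),("hole",(465,188),.084),("bow",(484,134),.135),("plane",(378,238),.034)):
    X=ray("wrist",p[0]/1.5,p[1]/1.5,z);print(n,X.round(4),np.round(L(X),4))
E
```

```text
B [0.4738 0.0804 0.088 ] [-0.0976 -0.0954]
A [ 0.6104 -0.0439  0.088 ] [-0.0985  0.0892]
C [ 0.3469 -0.0613  0.088 ] [ 0.0927 -0.0929]
leg [0.5377 0.0466 0.11  ] [-0.116  -0.0255]
hole [0.5722 0.019  0.084 ] [-0.119   0.0186]
bow [0.5733 0.071  0.135 ] [-0.158  -0.0158]
plane [ 0.4806 -0.0521  0.034 ] [-0.0046 -0.0008]
```

Call:
{"method": "drive_tool", "body": {"deltas": [{"tx": -25,"ty": -25,"tz": 0,"yaw": 8.5,"jaw": -1},{"tx": -55,"ty": -60,"tz": 0,"yaw": 17,"jaw": -1},{"tx": -85,"ty": -95,"tz": 0,"yaw": 25.5,"jaw": -1},{"tx": -107,"ty": -120,"tz": 0,"yaw": 34,"jaw": -1},{"tx": -117,"ty": -131,"tz": 0,"yaw": 42.5,"jaw": -1},{"tx": -117,"ty": -131,"tz": 0,"yaw": 48,"jaw": -1},{"tx": -117,"ty": -131,"tz": 40,"yaw": 48,"jaw": -1},{"tx": -117,"ty": -131,"tz": 85,"yaw": 48,"jaw": -1},{"tx": -117,"ty": -131,"tz": 125,"yaw": 48,"jaw": -1},{"tx": -117,"ty": -131,"tz": 150,"yaw": 48,"jaw": -1},{"tx": -117,"ty": -131,"tz": 150,"yaw": 48,"jaw": -1}]}}

```text
time_s: 9.05
position: [0.3582, -0.1777, 0.2439]
orientation: [0.916, 0.401, -0.004, -0.007]
ft_force: [-0.6, 0.6, -0.2]
grip_width: 0.0004
grasp_force: 0.0
```

```bash
python3 - <<'E'
from h import *
p,a,s=pose();print(p,a,L(p),s["ft_force"])
w=.008
for th in (95,80,65,50,40,30,20,12,6,3,0):
    t=np.radians(th);r=.15
    print(th,end=" ");go(W(.1+.0025*np.sin(t)-r*np.cos(t)+w,0,.0905+.0025*np.cos(t)+r*np.sin(t)+.011),47.4)
E
```

```text
[ 0.35817581 -0.17768725  0.24389216] 47.30972130138411 (np.float64(0.17067974463805682), np.float64(-0.0058350681754650024)) [-0.61766188  0.614609   -0.16729935]
95 tx 47.1 ty 5.8 tz -6.8 yaw -0.1 at [ 0.3582 -0.1777  0.2439] 47.3 t 9.05
80 tx 86.3 ty 5.7 tz -5.8 yaw -0.1 at [ 0.3582 -0.1777  0.2439] 47.3 t 9.05
65 tx 123.8 ty 5.6 tz 5.4 yaw -0.1 at [ 0.3582 -0.1777  0.2439] 47.3 t 9.05
50 tx 157.2 ty 5.6 tz 25.9 yaw -0.1 at [ 0.3582 -0.1777  0.2439] 47.3 t 9.05
40 tx 176.0 ty 5.6 tz 44.1 yaw -0.1 at [ 0.3582 -0.1777  0.2439] 47.3 t 9.05
30 tx 191.3 ty 5.5 tz 65.2 yaw -0.1 at [ 0.3582 -0.1777  0.2439] 47.3 t 9.05
20 tx 202.8 ty 5.5 tz 88.7 yaw -0.1 at [ 0.3582 -0.1777  0.2439] 47.3 t 9.05
12 tx 208.9 ty 5.5 tz 108.8 yaw -0.1 at [ 0.3582 -0.1777  0.2439] 47.3 t 9.05
6 tx 211.6 ty 5.5 tz 124.2 yaw -0.1 at [ 0.3582 -0.1777  0.2439] 47.3 t 9.05
3 tx 212.4 ty 5.5 tz 132.0 yaw -0.1 at [ 0.3582 -0.1777  0.2439] 47.3 t 9.05
0 tx 212.7 ty 5.5 tz 139.9 yaw -0.1 at [ 0.3582 -0.1777  0.2439] 47.3 t 9.05
```

Call:
{"method": "drive_tool", "body": {"deltas": [{"tx": 25,"ty": 4,"tz": -5,"yaw": 0,"jaw": -1},{"tx": 47,"ty": 5,"tz": -6,"yaw": 0,"jaw": -1},{"tx": 66,"ty": 5,"tz": -6,"yaw": 0,"jaw": -1},{"tx": 86,"ty": 5,"tz": -6,"yaw": 0,"jaw": -1},{"tx": 106,"ty": 5,"tz": -1,"yaw": 0,"jaw": -1},{"tx": 124,"ty": 5,"tz": 5,"yaw": 0,"jaw": -1},{"tx": 141,"ty": 5,"tz": 15,"yaw": 0,"jaw": -1},{"tx": 157,"ty": 5,"tz": 26,"yaw": 0,"jaw": -1},{"tx": 176,"ty": 5,"tz": 44,"yaw": 0,"jaw": -1},{"tx": 191,"ty": 5,"tz": 65,"yaw": 0,"jaw": -1},{"tx": 191,"ty": 5,"tz": 65,"yaw": 0,"jaw": -1}]}}

```text
time_s: 10.15
position: [0.4941, -0.0425, 0.1835]
orientation: [0.916, 0.402, -0.002, -0.002]
ft_force: [-0.7, 0.1, -0.8]
grip_width: 0.0005
grasp_force: 0.0
```

```bash
python3 - <<'E'
from h import *
p,a,s=pose();print(p,a,L(p),s["ft_force"])
for th in (30,20,12,6,3,0):
    t=np.radians(th);r=.15;w=.008
    print(th,end=" ");go(W(.1+.0025*np.sin(t)-r*np.cos(t)+w,0,.0905+.0025*np.cos(t)+r*np.sin(t)+.011),47.4)
E
```

```text
[ 0.49413785 -0.042503    0.18352041] 47.43486747141152 (np.float64(-0.02085842028830107), np.float64(0.002743229331311296)) [-0.66208735  0.13254208 -0.80596052]
30 tx -0.2 ty -2.7 tz 4.9 yaw 0.0 at [ 0.4941 -0.0425  0.1835] 47.4 t 10.15
20 tx 11.2 ty -2.7 tz 28.4 yaw 0.0 at [ 0.4941 -0.0425  0.1835] 47.4 t 10.15
12 tx 17.3 ty -2.7 tz 48.4 yaw 0.0 at [ 0.4941 -0.0425  0.1835] 47.4 t 10.15
6 tx 20.1 ty -2.7 tz 63.9 yaw 0.0 at [ 0.4941 -0.0425  0.1835] 47.4 t 10.15
3 tx 20.8 ty -2.7 tz 71.7 yaw 0.0 at [ 0.4941 -0.0425  0.1835] 47.4 t 10.15
0 tx 21.1 ty -2.7 tz 79.5 yaw 0.0 at [ 0.4941 -0.0425  0.1835] 47.4 t 10.15
```

Call:
{"method": "drive_tool", "body": {"deltas": [{"tx": 6,"ty": 0,"tz": 14,"yaw": 0,"jaw": -1},{"tx": 11,"ty": 0,"tz": 28,"yaw": 0,"jaw": -1},{"tx": 15,"ty": 0,"tz": 41,"yaw": 0,"jaw": -1},{"tx": 18,"ty": 0,"tz": 54,"yaw": 0,"jaw": -1},{"tx": 20,"ty": 0,"tz": 65,"yaw": 0,"jaw": -1},{"tx": 21,"ty": 0,"tz": 73,"yaw": 0,"jaw": -1},{"tx": 21,"ty": 0,"tz": 78,"yaw": 0,"jaw": -1},{"tx": 21,"ty": 0,"tz": 81,"yaw": 0,"jaw": -1},{"tx": 21,"ty": 0,"tz": 81,"yaw": 0,"jaw": -1}]}}

```text
time_s: 11.05
position: [0.5095, -0.0287, 0.105]
orientation: [0.916, 0.401, -0.0, -0.0]
ft_force: [0.2, -0.4, -0.1]
grip_width: 0.0008
grasp_force: 0.0
```

Call:
{"method": "drive_tool", "body": {"deltas": [{"tx": 0,"ty": 0,"tz": 2,"yaw": 0,"jaw": -1},{"tx": 0,"ty": 0,"tz": 4,"yaw": 0,"jaw": -1},{"tx": 0,"ty": 0,"tz": 4,"yaw": 0,"jaw": -1}]}}

```text
time_s: 11.35
position: [0.5103, -0.0289, 0.104]
orientation: [0.916, 0.401, 0.0, 0.0]
ft_force: [-5.6, 0.3, 13.0]
grip_width: 0.0004
grasp_force: 6.6
```

Call:
{"method": "drive_tool", "body": {"deltas": [{"tx": 0,"ty": 0,"tz": 2,"yaw": 0,"jaw": -1},{"tx": 0,"ty": 0,"tz": 2,"yaw": 0,"jaw": -1}]}}

```text
time_s: 11.55
position: [0.5104, -0.0289, 0.1039]
orientation: [0.916, 0.401, 0.0, 0.0]
ft_force: [-10.4, 2.4, 23.1]
grip_width: 0.0004
grasp_force: 11.7
```

Call:
{"method": "drive_tool", "body": {"deltas": [{"tx": 0,"ty": 0,"tz": -20,"yaw": 0,"jaw": -1},{"tx": 0,"ty": 0,"tz": -60,"yaw": 0,"jaw": -1},{"tx": 0,"ty": 0,"tz": -100,"yaw": 0,"jaw": -1},{"tx": 0,"ty": 0,"tz": -130,"yaw": 0,"jaw": -1},{"tx": 0,"ty": 0,"tz": -150,"yaw": 0,"jaw": -1},{"tx": 0,"ty": 0,"tz": -150,"yaw": 0,"jaw": -1}]}}

```text
time_s: 12.15
position: [0.5124, -0.0293, 0.2537]
orientation: [0.916, 0.401, 0.003, 0.003]
ft_force: [0.9, -0.4, 0.3]
grip_width: 0.0005
grasp_force: 0.0
```

```bash
python3 - <<'E'
from h import *
snap("wrist","w4",1.5)
for X in (W(-.119,-.022,.112),W(-.119,.022,.084),W(-.141,-.022,.139),W(-.163,-.022,.112),W(-.1,0,.093),W(-.13,0,.093)):print(np.array(proj("wrist",X))*1.5)
E
```

```text
[338.41437623 169.38710833]
[398.79985054 170.78728085]
[333.79879386 131.49254277]
[336.89745454 102.47748308]
[370.21205089 196.29260981]
[369.95167299 155.053466  ]
```

View pics/w4.png

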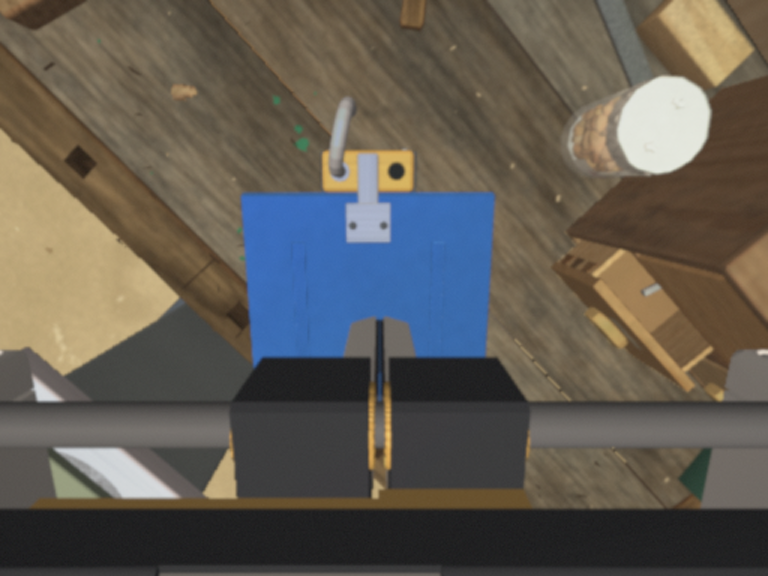

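The lid is shut, with the tongue at (368,175) between the leg (338,168) and the hole (397,171). The shackle bow points forward to (348,100), at about 1.42 rad. Predictions agree to about 1 mm. Next I'll swing it.

```bash
cat >> h.py <<'E'
def sw(phi,extra=0,rho=.030):
    d=np.array([-np.sin(phi),np.cos(phi)]);e=np.array([-np.cos(phi),-np.sin(phi)])
    h=.005+.008*abs(np.cos(phi))+.0125*abs(np.sin(phi))+extra
    return np.array([-.119,-.022])+rho*d+h*e
E
python3 - <<'E'
from h import *
go(W(*sw(1.42,.014),.25),47.4)
go(W(*sw(1.42,.014),.117),47.4)
E
```

```text
tx 111.2 ty -55.9 tz 1.1 yaw -0.1 at [ 0.511  -0.029   0.2511] 47.3 t 12.2
tx 111.2 ty -55.9 tz 134.1 yaw -0.1 at [ 0.511  -0.029   0.2511] 47.3 t 12.2
```

Call:
{"method": "drive_tool", "body": {"deltas": [{"tx": 40,"ty": -20,"tz": 0,"yaw": 0,"jaw": -1},{"tx": 80,"ty": -40,"tz": 0,"yaw": 0,"jaw": -1},{"tx": 111,"ty": -56,"tz": 0,"yaw": 0,"jaw": -1},{"tx": 111,"ty": -56,"tz": 0,"yaw": 0,"jaw": -1},{"tx": 111,"ty": -56,"tz": 30,"yaw": 0,"jaw": -1},{"tx": 111,"ty": -56,"tz": 65,"yaw": 0,"jaw": -1},{"tx": 111,"ty": -56,"tz": 100,"yaw": 0,"jaw": -1},{"tx": 111,"ty": -56,"tz": 125,"yaw": 0,"jaw": -1},{"tx": 111,"ty": -56,"tz": 134,"yaw": 0,"jaw": -1},{"tx": 111,"ty": -56,"tz": 134,"yaw": 0,"jaw": -1},{"tx": 111,"ty": -56,"tz": 134,"yaw": 0,"jaw": -1}]}}

```text
time_s: 13.3
position: [0.5446, 0.0905, 0.1162]
orientation: [0.916, 0.401, 0.0, 0.0]
ft_force: [0.4, 0.3, 0.5]
grip_width: 0.0007
grasp_force: 0.0
```

```bash
python3 - <<'E'
from h import *
p,a,s=pose();print(L(p),s["ft_force"])
for f in (1.42,1.2,1,.8,.6,.4,.25,.1,0,-.06):print(f,end=" ");go(W(*sw(f),.117),47.4)
E
```

```text
(np.float64(-0.1529258996542077), np.float64(-0.050088044252098604)) [0.37089371 0.27149906 0.5389652 ]
1.42 tx -1.5 ty 14.2 tz -0.8 yaw -0.1 at [0.5446 0.0905 0.1162] 47.3 t 13.3
1.2 tx 1.2 ty 20.7 tz -0.8 yaw -0.1 at [0.5446 0.0905 0.1162] 47.3 t 13.3
1 tx 2.1 ty 27.6 tz -0.8 yaw -0.1 at [0.5446 0.0905 0.1162] 47.3 t 13.3
0.8 tx 1.3 ty 35.0 tz -0.8 yaw -0.1 at [0.5446 0.0905 0.1162] 47.3 t 13.3
0.6 tx -1.5 ty 42.3 tz -0.8 yaw -0.1 at [0.5446 0.0905 0.1162] 47.3 t 13.3
0.4 tx -6.3 ty 49.0 tz -0.8 yaw -0.1 at [0.5446 0.0905 0.1162] 47.3 t 13.3
0.25 tx -11.1 ty 53.3 tz -0.8 yaw -0.1 at [0.5446 0.0905 0.1162] 47.3 t 13.3
0.1 tx -16.7 ty 56.6 tz -0.8 yaw -0.1 at [0.5446 0.0905 0.1162] 47.3 t 13.3
0 tx -20.8 ty 58.1 tz -0.8 yaw -0.1 at [0.5446 0.0905 0.1162] 47.3 t 13.3
-0.06 tx -21.9 ty 58.9 tz -0.8 yaw -0.1 at [0.5446 0.0905 0.1162] 47.3 t 13.3
```

Call:
{"method": "drive_tool", "body": {"deltas": [{"tx": -1,"ty": 14,"tz": 0,"yaw": 0,"jaw": -1},{"tx": 1,"ty": 21,"tz": 0,"yaw": 0,"jaw": -1},{"tx": 2,"ty": 28,"tz": 0,"yaw": 0,"jaw": -1},{"tx": 1,"ty": 35,"tz": 0,"yaw": 0,"jaw": -1},{"tx": -1,"ty": 42,"tz": 0,"yaw": 0,"jaw": -1},{"tx": -6,"ty": 49,"tz": 0,"yaw": 0,"jaw": -1},{"tx": -11,"ty": 53,"tz": 0,"yaw": 0,"jaw": -1},{"tx": -16,"ty": 57,"tz": 0,"yaw": 0,"jaw": -1},{"tx": -19,"ty": 58,"tz": 0,"yaw": 0,"jaw": -1},{"tx": -19,"ty": 58,"tz": 0,"yaw": 0,"jaw": -1}]}}

```text
time_s: 14.3
position: [0.5746, 0.0384, 0.1156]
orientation: [0.916, 0.401, 0.002, -0.001]
ft_force: [3.1, 4.1, -2.2]
grip_width: 0.0006
grasp_force: 2.6
```

Call:
{"method": "drive_tool", "body": {"deltas": [{"tx": -2,"ty": 0,"tz": 0,"yaw": 0,"jaw": -1},{"tx": -3,"ty": 0,"tz": 0,"yaw": 0,"jaw": -1},{"tx": -3,"ty": 0,"tz": 0,"yaw": 0,"jaw": -1}]}}

```text
time_s: 14.6
position: [0.5741, 0.038, 0.1158]
orientation: [0.916, 0.401, 0.004, -0.001]
ft_force: [6.1, 8.2, -4.7]
grip_width: 0.0004
grasp_force: 5.3
```

```bash
python3 - <<'E'
from h import *
p,a,s=pose();print(L(p),p,s["ft_force"])
E
```

```text
(np.float64(-0.13422969839432797), np.float64(0.007150101111024945)) [0.57412003 0.03796636 0.1158147 ] [ 6.13053528  8.15419077 -4.66415951]
```

Call:
{"method": "drive_tool", "body": {"deltas": [{"tx": 10,"ty": 0,"tz": 0,"yaw": 0,"jaw": -1},{"tx": 18,"ty": 0,"tz": 0,"yaw": 0,"jaw": -1},{"tx": 18,"ty": 0,"tz": -35,"yaw": 0,"jaw": -1},{"tx": 18,"ty": 0,"tz": -80,"yaw": 0,"jaw": -1},{"tx": 18,"ty": 0,"tz": -120,"yaw": 0,"jaw": -1},{"tx": -20,"ty": 0,"tz": -135,"yaw": 0,"jaw": -1},{"tx": -60,"ty": 0,"tz": -135,"yaw": 0,"jaw": -1},{"tx": -95,"ty": 0,"tz": -135,"yaw": 0,"jaw": -1},{"tx": -110,"ty": 0,"tz": -135,"yaw": 0,"jaw": -1},{"tx": -110,"ty": 0,"tz": -135,"yaw": 0,"jaw": -1}]}}

```text
time_s: 15.6
position: [0.4965, -0.0465, 0.2506]
orientation: [0.916, 0.4, -0.0, 0.0]
ft_force: [0.5, 0.2, -0.3]
grip_width: 0.0001
grasp_force: 0.0
```

```bash
python3 - <<'E'
from h import *
snap("wrist","w5",1.5)
print(np.array(proj("wrist",W(-.119,0,.139)))*1.5)
go(W(-.119,0,.175),47.4);go(W(-.119,0,.150),47.4)
E
```

```text
[367.00849981 131.82451132]
tx 98.3 ty -7.6 tz 75.6 yaw -0.2 at [ 0.4974 -0.0457  0.2506] 47.2 t 15.65
tx 98.3 ty -7.6 tz 100.6 yaw -0.2 at [ 0.4974 -0.0457  0.2506] 47.2 t 15.65
```

View pics/w5.png

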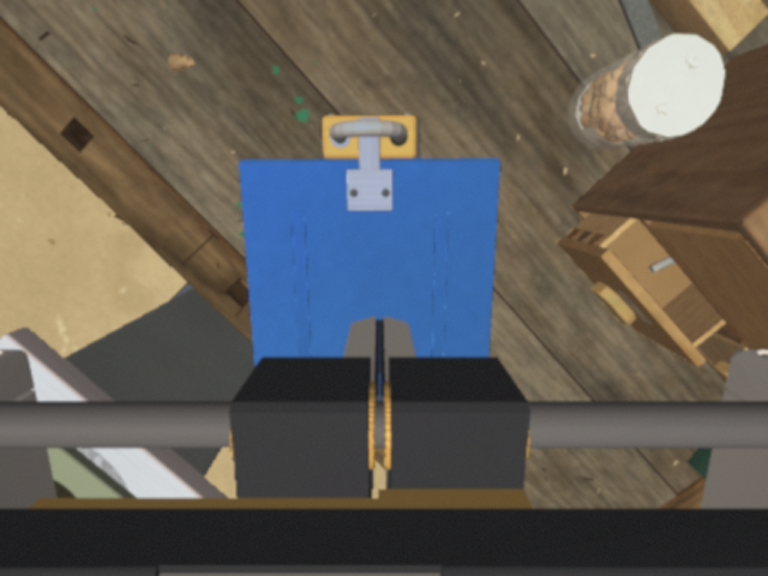

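The shackle is home, parallel to the front wall, with its bow top at (370,128). I'll go over it and press.

Call:
{"method": "drive_tool", "body": {"deltas": [{"tx": 40,"ty": -2,"tz": 0,"yaw": 0,"jaw": -1},{"tx": 80,"ty": -4,"tz": 0,"yaw": 0,"jaw": -1},{"tx": 100,"ty": -6,"tz": 0,"yaw": 0,"jaw": -1},{"tx": 100,"ty": -6,"tz": 30,"yaw": 0,"jaw": -1},{"tx": 100,"ty": -6,"tz": 65,"yaw": 0,"jaw": -1},{"tx": 100,"ty": -6,"tz": 88,"yaw": 0,"jaw": -1},{"tx": 100,"ty": -6,"tz": 96,"yaw": 0,"jaw": -1},{"tx": 100,"ty": -6,"tz": 96,"yaw": 0,"jaw": -1}]}}

```text
time_s: 16.45
position: [0.5602, 0.0332, 0.1529]
orientation: [0.916, 0.402, -0.001, -0.001]
ft_force: [-0.5, -0.4, 0.4]
grip_width: 0.0005
grasp_force: 0.0
```

Call:
{"method": "drive_tool", "body": {"deltas": [{"tx": 0,"ty": 0,"tz": 5,"yaw": 0,"jaw": -1},{"tx": 0,"ty": 0,"tz": 10,"yaw": 0,"jaw": -1},{"tx": 0,"ty": 0,"tz": 15,"yaw": 0,"jaw": -1},{"tx": 0,"ty": 0,"tz": 15,"yaw": 0,"jaw": -1}]}}

```text
time_s: 16.85
position: [0.563, 0.0321, 0.1426]
orientation: [0.916, 0.401, 0.003, 0.001]
ft_force: [-0.0, 1.3, 5.8]
grip_width: 0.0007
grasp_force: 2.6
```

Call:
{"method": "drive_tool", "body": {"deltas": [{"tx": 0,"ty": 0,"tz": 4,"yaw": 0,"jaw": -1},{"tx": 0,"ty": 0,"tz": 8,"yaw": 0,"jaw": -1},{"tx": 0,"ty": 0,"tz": 12,"yaw": 0,"jaw": -1},{"tx": 0,"ty": 0,"tz": 16,"yaw": 0,"jaw": -1},{"tx": 0,"ty": 0,"tz": 16,"yaw": 0,"jaw": -1}]}}

```text
time_s: 17.35
position: [0.5653, 0.0309, 0.1273]
orientation: [0.916, 0.401, 0.005, 0.003]
ft_force: [2.9, -1.2, 6.2]
grip_width: 0.0004
grasp_force: 3.4
```

Call:
{"method": "drive_tool", "body": {"deltas": [{"tx": 0,"ty": 0,"tz": 3,"yaw": 0,"jaw": -1},{"tx": 0,"ty": 0,"tz": 3,"yaw": 0,"jaw": -1}]}}

```text
time_s: 17.55
position: [0.5656, 0.0308, 0.1251]
orientation: [0.916, 0.401, 0.005, 0.003]
ft_force: [2.2, -1.3, 8.9]
grip_width: 0.0003
grasp_force: 4.3
```

Call:
{"method": "drive_tool", "body": {"deltas": [{"tx": 0,"ty": 0,"tz": 3,"yaw": 0,"jaw": -1},{"tx": 0,"ty": 0,"tz": 5,"yaw": 0,"jaw": -1},{"tx": 0,"ty": 0,"tz": 5,"yaw": 0,"jaw": -1}]}}

```text
time_s: 17.85
position: [0.5676, 0.0311, 0.124]
orientation: [0.916, 0.401, 0.007, 0.004]
ft_force: [-1.4, 0.1, 22.2]
grip_width: 0.0006
grasp_force: 11.3
```

Call:
{"method": "drive_tool", "body": {"deltas": [{"tx": 0,"ty": 0,"tz": -25,"yaw": 0,"jaw": -1},{"tx": 0,"ty": 0,"tz": -70,"yaw": 0,"jaw": -1},{"tx": 0,"ty": 0,"tz": -115,"yaw": 0,"jaw": -1},{"tx": -40,"ty": 0,"tz": -130,"yaw": 0,"jaw": -1},{"tx": -80,"ty": 0,"tz": -130,"yaw": 0,"jaw": -1},{"tx": -105,"ty": 0,"tz": -130,"yaw": 0,"jaw": -1},{"tx": -105,"ty": 0,"tz": -130,"yaw": 0,"jaw": -1},{"tx": -105,"ty": 0,"tz": -130,"yaw": 0,"jaw": -1}]}}

```text
time_s: 18.65
position: [0.4899, -0.0452, 0.2463]
orientation: [0.916, 0.401, 0.001, 0.0]
ft_force: [-0.8, 0.6, 0.2]
grip_width: 0.0005
grasp_force: 0.0
```

```bash
python3 - <<'E'
from h import *
im=snap("wrist","w6");b=im[50:180,180:310,::-1]
cv2.imwrite("pics/w6c.png",cv2.resize(b,None,fx=4.5,fy=4.5,interpolation=3))
for z in(.139,.115):print([(np.array(proj("wrist",W(-.119,y,z)))-[180,50])*4.5 for y in(-.022,0,.022)])
print(pose()[0])
E
```

```text
[array([212.23480226, 146.51411722]), array([319.2414639 , 146.34241249]), array([426.20530052, 146.17077649])]
[array([221.42627185, 162.10181832]), array([319.5983187 , 161.94142479]), array([417.73431879, 161.78109016])]
[ 0.49015746 -0.04481613  0.24603691]
```

View pics/w6c.png

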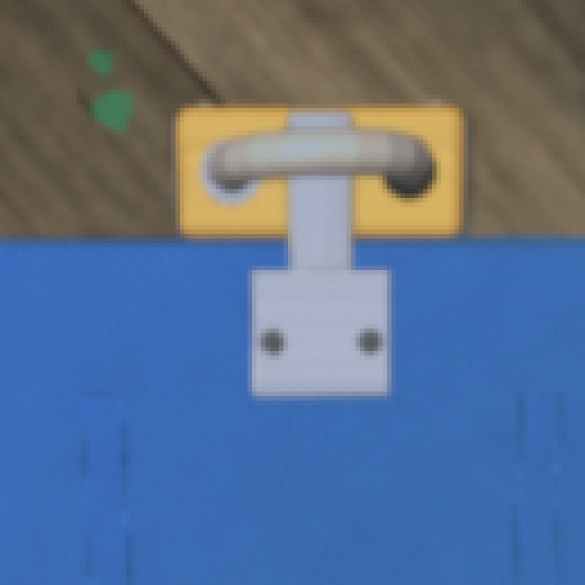

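The bow centre is at row 150 and the padlock centre at row 172. That 22 px offset matches a pressed bow, about 20 px expected against about 36 px if raised, so the shackle has stayed down with the arm clear.

```bash
python3 -c "
from h import *
print(order.sign_off())"
```

```text
the job is handed in; nothing more can be done
None
```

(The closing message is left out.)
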